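# Load the viewing stand and hold its lens at the set mark

### The job

Put the red section disc into the viewing stand's pocket beside the red dot and the green disc into the pocket beside the green dot, right down in their pockets. Then squeeze the grip head so that the orange lock button on its side is pressed in, and draw the telescoping arm out until its yellow pointer stands over the white line of the red rider on the scale. Finish while holding it there with the button still squeezed in, as the arm springs back if let go; leave the rider and the other things on the bench where they are.

Things in the scene. Friction and masses are not known exactly. Their poses are not given: they have to be found in the camera images.
- stand: Low aluminium viewing stand, fixed. Origin on the bench top under the arm's centre line; z up; the arm slides out along its -y (to the robot's right); its -x side faces the robot. Plate 14 mm thick: wide part x -85 to 60, y -170 to 5 mm; narrow part x -35 to 35, y 0 to 213 mm, carries a grey sleeve 86 mm high from y 45 mm. White scale with 10 mm strokes along the -x edge.
- pocket_red (a point): Centre of the mouth (plate top, 14 mm above the bench) of the round pocket beside the red dot: 35 mm wide, 6 mm deep with a flat floor; the other pocket's centre is 64 mm away along the stand's x.
- pocket_green (a point): The same for the pocket beside the green dot, the one nearer the robot.
- section_red_disc: Red mounted section, a loose disc of 30 mm diameter, 16 mm tall, lying flat; origin at the centre of its underside. About 30 g.
- section_green_disc: Green mounted section, a loose disc of 30 mm diameter, 14 mm tall, lying flat; origin at the centre of its underside. About 30 g.
- grip_head: Black grip head on the telescoping arm, with the lens. Axes as the stand's; origin at the stand's when parked, moves with the arm. Head block 36 mm long (y 0 to 36 mm), x -14 to 18 mm, z 50 to 92 mm; the orange button stands out of its -x side. In front of it a flat lens frame: x -56 to 56 mm, y -61 to -5 mm, z 46 to 56 mm.
- grip_point (a point): Middle of the head between button (pressed) and far face, 78 mm above the bench: where the fingers squeeze, from above, along the stand's x axis. 41 mm across with the button out, 36 mm with the button fully in (then symmetrical about this point). Moves with the arm.
- boom (a joint): How far the telescoping arm is drawn out of its sleeve along the stand's -y, m: 0 parked (at the start), 0.13 the end stop. A catch blocks it at about 1 mm while the button is out; with the button in over 4 mm it runs out against a return spring (2 to 3 N) and slight drag. Let go, it runs back to within 7 mm of parked.
- lock_button (a joint): How far the orange lock button is pressed in along the stand's +x, m: 0 out, 0.005 fully in. A spring pushes it out (about 2.5 N at first, 5.5 N fully in).
- button_face (a point): Middle of the orange button's outer face, 77 mm above the bench; the button is 20 mm long (y) and 24 mm tall.
- pointer_tip (a point): Tip of the small yellow pointer on the lens frame's -x side, 46 mm above the bench, 75 mm from the arm's centre line; moves with the arm.
- rider_mark (a point): White line on top of the small red rider (14 mm along the scale, 20 mm wide) that marks the setting on the scale, 34 mm above the bench, 75 mm from the arm's centre line on the robot's side. The pointer is over it when both have the same y in the stand's frame. Held by friction only, 60 to 115 mm from the pointer's parked place.
- hardness_block: Bystander: round grey steel hardness block, 48 mm diameter, 16 mm tall; origin at the centre of its underside.
- petri_dish: Bystander: clear petri dish, 50 mm diameter, 14 mm tall; origin at the centre of its underside.
- indenter_case: Bystander: small dark red case, 36 x 48 x 22 mm; origin at the centre of its underside.

How it is judged:
By the outcome, as a careful person would: the job done as asked, in the order asked, and still so for the second after the job is handed in, while the arm keeps its last pose, push and grip.
It also fails if it takes over 64 s, if anything falls off the work surface, if the arm or the gripper's body presses on something with over 40 N, if the wrist force passes 120 N, or if a joint passes its speed limit or range.

### The arm

A 6-joint arm with a two-finger parallel gripper is mounted at the origin on a cart in front of the work surface, level with it; the furniture and walls round the work are solid. World frame = base frame: x ahead of the robot, y to its left, z up, the work surface at z = 0. Lengths are in m, angles in rad, forces in N, time in s.
With the tool pointing down it reaches from about 0.4 to 0.825 m from the base axis. Payload 7 kg.
Tool frame: the origin (TCP) lies at the very end of the fingers, on their centre line; the grasp point (between the pads) lies arm.hold_point_z behind it (arm.hold_point_z is the distance from the TCP to the grasp point, in m); z points along the fingers, y is the line along which they close (so a half turn about z gives the same grasp; the last joint's range is limited). The gripper opens to 88 mm and grips with 3 to 60 N. Pads are 19 mm wide; open, the fingers measure 130 mm over their backs; the gripper's body (78 mm by 193 mm) begins 47 mm behind the grasp point.
Start: joints at [1.421, 0.359, 0.012, 0, -1.224, -0.288], TCP at [0.286, 0.611, 0.187] pointing down, gripper open.
Joint ranges: [-3.07, 3.07], [-1.43, 2.12], [-1.02, 1.25], [-3.03, 1.67], [-3.05, -0], [-3.03, 3.03]. Speed limits (rad/s): [2.39, 2.39, 3.01, 3.14, 3.14, 3.14].

### API

Orientations are given as [roll, pitch, yaw] about the fixed x, y, z axes, in that order (R = Rz(yaw) Ry(pitch) Rx(roll)).
In Python, from station import arm, monitor, grab_frame, camera_params gives the robot as it stands (arm), with the cameras as plain functions and the readings (monitor).
- The arm moves only by the tool nudge_tcp, called in YAML: its name, and indented under it one key for each argument. Schema: {"type":"object","properties":{"motion":{"type":"object","properties":{"moves":{"type":"array","items":{"type":"array","items":{"type":"number"},"minItems":5,"maxItems":5},"minItems":1,"maxItems":20}},"additionalProperties":false,"required":["moves"]},"clamp_n":{"type":"number"},"only":{"type":"string"},"quiet":{"type":"boolean"},"lines":{"type":"string"}},"required":["motion"],"additionalProperties":false}. motion is an object whose key "moves" holds a list of rows, 1 to 20 of them, each of 5 numbers: the finger opening in m, then dx, dy, dz in m, then a turn about the tool's z in rad; each row is the pose to reach, as a shift and turn from the pose commanded when the call began, along the tool's axes at that moment; what a row does not reach only later rows make up. A row lasts 1/12 s, in which the tool goes at most 0.0417 m and 0.125 rad, less where a joint would pass 70% of its speed; a pose out of reach is approached as far as the arm can. The fingers move at their own pace and stop on an object; clamp_n is the grip in N (left out, the last holds). Time passes only in rows, so rows that do not move let the fingers close. The tool returns the time, the measured TCP pose, the force, the opening and the grip force at its end. only (a regular expression) keeps the lines of the reply that match it, lines (a string "A,B") keeps lines A to B, and quiet returns only ok. Input that does not fit is refused with a message, and nothing moves.
- monitor.get_state(): the state, without advancing time (a new reading comes with each control period).
- grab_frame(name): name is "scene" or "side" or "wrist"; returns the picture (420x560x3 uint8, red, green, blue); there is no depth.
- camera_params(name): a dict with "fx", "fy", "cx", "cy" (pixels), "D" ([k1, k2, p1, p2, k3] as OpenCV has them; the pictures are not rectified), "T" (4x4, takes a point from camera to world coordinates); the wrist camera has in their place "hand_eye" (4x4, takes a point from camera to tool coordinates, whose origin is the TCP and whose axes are the flange's). Camera axes: x right, y down, z forward; pixel columns grow to the right and rows downward; lengths in m; the calibration is good to about 2 mm. A picture is of the moment at which its call begins: read the wrist's pose just before it. camera_params takes no time and is no camera call.
- arm.job_done(): hands the job in; it is judged then, once.
The state is a dict: "t": time; "q": joint angles; "qd": joint speeds; "joint_efforts": joint torques, N m; "eef_pos": TCP position; "ee_rot": TCP orientation; "force": force on the tool from outside, world axes, zero at the start; "moment": the same for the moment, N m; "width": finger opening in m; "gripper_force": force on a finger pad.
Only numpy, scipy, OpenCV 4.12 (cv2) and the standard library are available. Lean on these libraries where they do the work, as an engineer would, in place of code of your own. Each camera call takes 0.05 s, during which the arm holds its last target. There are 200 camera calls.

## Working session

There is one attempt and no reset: what is moved stays moved. The work goes in short steps, Python scripts to look and compute and a tool call to move; the robot and the scene stay as the last step left them, time stands still between calls to the robot, and variables do not carry over. Pictures are saved under pics/ and viewed, at most 10 in all, crops included, and the job is handed in when it is done.

```bash
ls; mkdir -p pics
```

Run:
```python
from station import arm, monitor, grab_frame, camera_params
import cv2,numpy as np
print(monitor.get_state(), arm.hold_point_z)
for n in("scene","side","wrist"):
    p=camera_params(n); print(n,p)
    cv2.imwrite(f"pics/{n}0.png",cv2.cvtColor(grab_frame(n),cv2.COLOR_RGB2BGR))
```

```text
pics
station.py
{'t': 0.0, 'q': array([ 1.42109033e+00,  3.59431115e-01,  1.10585074e-02, -3.78409323e-04,
       -1.22411791e+00, -2.88111766e-01]), 'qd': array([ 0.00305672, -0.00051555, -0.00120039,  0.00095767, -0.00078441,
        0.000831  ]), 'joint_efforts': array([-1.51809985e-03, -5.82716274e+01,  2.93045425e+01,  6.99707955e+00,
        6.85101666e-03, -1.68971201e-04]), 'eef_pos': array([0.28595027, 0.6108095 , 0.18568891]), 'ee_rot': array([ 3.13986721e+00, -1.40378510e-04, -4.37946519e-01]), 'force': array([ 1.09795742,  0.52970433, -0.35998553]), 'moment': array([0.05162193, 0.08068713, 0.00273604]), 'gripper_force': 0.0, 'width': 0.0873728077284033} 0.0188
scene {'fx': 449.8590084416857, 'fy': 449.8590084416857, 'cx': 274.293427892762, 'cy': 209.42003492010392, 'D': array([-0.04231678,  0.        ,  0.        ,  0.        ,  0.        ]), 'T': array([[ 0.48298894, -0.67895284,  0.55294188, -0.03339893],
       [-0.87556319, -0.38206864,  0.2956563 , -0.1353249 ],
       [ 0.01052507, -0.62693429, -0.77900104,  0.82300921],
       [ 0.        ,  0.        ,  0
[... 305 characters left out ...]
39992263, -0.87173796,  1.00886037],
       [-0.02362162, -0.91154772, -0.41051526,  0.47983663],
       [ 0.        ,  0.        ,  0.        ,  1.        ]])}
wrist {'fx': 314.4082020624825, 'fy': 314.4082020624825, 'cx': 274.947512279987, 'cy': 210.82550561504166, 'D': array([-0.00642852,  0.        ,  0.        ,  0.        ,  0.        ]), 'hand_eye': array([[-8.35472745e-04, -9.61800576e-01, -2.73749804e-01,
         7.36745993e-02],
       [ 9.99999603e-01, -8.88778663e-04,  7.07047707e-05,
        -1.19804962e-03],
       [-3.11306874e-04, -2.73749636e-01,  9.61800936e-01,
        -1.98439983e-01],
       [ 0.00000000e+00,  0.00000000e+00,  0.00000000e+00,
         1.00000000e+00]])}
```

View pics/scene0.png

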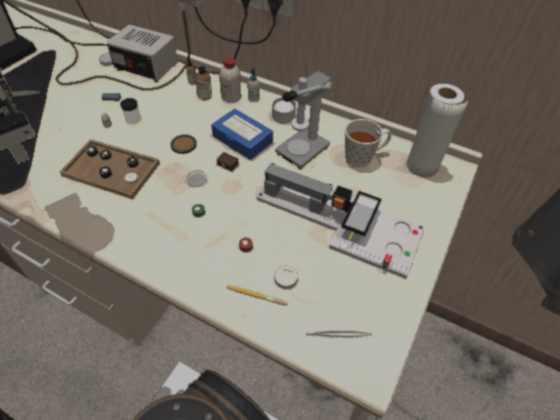

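View pics/side0.png

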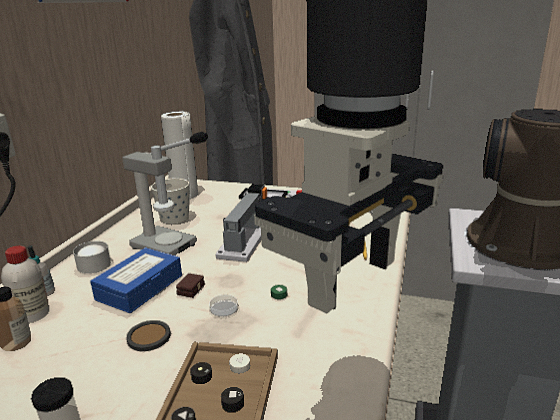

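The scene view shows the red disc at (246,244) and the green disc at (198,210). The pockets are at about (401,228) for red and (393,249) for green, the rider at (388,260), and the head and button at about (342,198). Next I'll estimate positions coarsely.

Create h.py:
```python
from station import arm, monitor, grab_frame, camera_params
import cv2,numpy as np
from scipy.spatial.transform import Rotation as R
def cam(name,st=None):
    p=camera_params(name)
    K=np.array([[p['fx'],0,p['cx']],[0,p['fy'],p['cy']],[0,0,1]])
    if name=='wrist':
        st=st or monitor.get_state(); T=np.eye(4); T[:3,:3]=R.from_euler('xyz',st['ee_rot']).as_matrix(); T[:3,3]=st['eef_pos']
        T=T@p['hand_eye']
    else: T=p['T']
    return K,p['D'],np.array(T)
def ray(c,uv):
    K,D,T=c; n=cv2.undistortPoints(np.array([[uv]],float),K,D)[0,0]
    d=T[:3,:3]@[n[0],n[1],1]; return T[:3,3],d/np.linalg.norm(d)
def plane(c,uv,z):
    o,d=ray(c,uv); return o+d*(z-o[2])/d[2]
def tri(obs):  # [(cam,uv),...] -> point, residual m
    A=np.zeros((3,3));b=np.zeros(3);L=[]
    for c,uv in obs:
        o,d=ray(c,uv);P=np.eye(3)-np.outer(d,d);A+=P;b+=P@o;L.append((o,P))
    x=np.linalg.solve(A,b); return x,max(np.linalg.norm(P@(x-o)) for o,P in L)
def proj(c,X):
    K,D,T=c; Ti=np.linalg.inv(T); return cv2.projectPoints(np.atleast_2d(np.array(X,float)),cv2.Rodrigues(Ti[:3,:3])[0],Ti[:3,3],K,D)[0][:,0]
def save(img,path,box=None,s=1):
    if box: img=img[box[1]:box[3],box[0]:box[2]]
    cv2.imwrite(path,cv2.cvtColor(cv2.resize(img,None,fx=s,fy=s,interpolation=cv2.INTER_CUBIC),cv2.COLOR_RGB2BGR))
def totool(xyz,st=None):  # world target TCP -> tool-axis shift from measured pose
    st=st or monitor.get_state(); return R.from_euler('xyz',st['ee_rot']).inv().apply(np.array(xyz)-st['eef_pos'])
```

Run:
```python
from h import *
c=cam('scene')
for n,uv,z in [('red',(246,242),.016),('green',(198,208),.014),('pr',(401,228),.014),('pg',(393,249),.014),('rider',(388,258),.034),('narrowL',(258,200),.014),('wideR',(423,227),.014),('wideRnear',(410,270),.014),('case',(228,160),.02),('petri',(197,178),.01),('hb',(287,273),.016)]:
    p=plane(c,uv,z); print(n,p.round(3),np.hypot(*p[:2]).round(3))
im=cv2.cvtColor(cv2.imread('pics/scene0.png'),4)
save(im,'pics/sc1.png',(230,140,450,290),3.6)
```

```text
red [0.43  0.181 0.016] 0.466
green [0.458 0.327 0.014] 0.563
pr [ 0.634 -0.103  0.014] 0.642
pg [ 0.571 -0.106  0.014] 0.58
rider [ 0.529 -0.105  0.034] 0.539
narrowL [0.547 0.219 0.014] 0.589
wideR [ 0.661 -0.146  0.014] 0.677
wideRnear [ 0.538 -0.155  0.014] 0.56
case [0.619 0.348 0.02 ] 0.71
petri [0.537 0.387 0.01 ] 0.662
hb [0.404 0.066 0.016] 0.41
```

View pics/sc1.png

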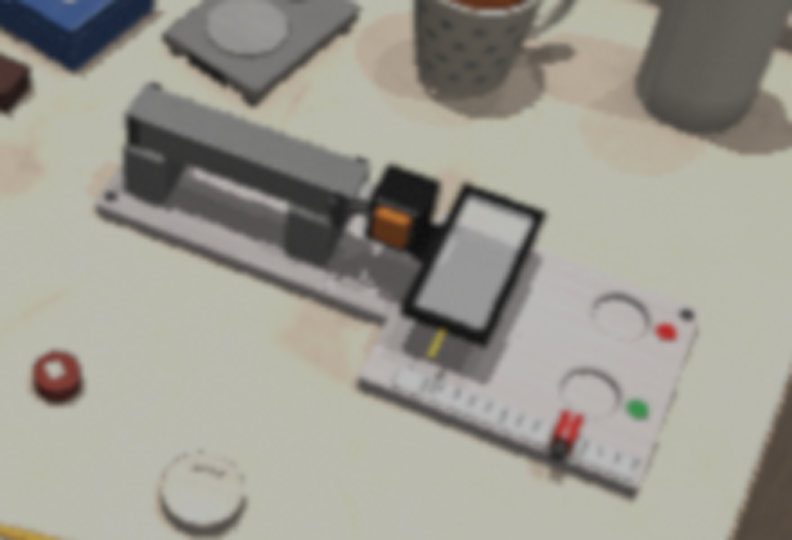

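nudge_tcp:
  motion: {"moves":[[0.088, 0.26, 0.166, 0, -0.438], [0.088, 0.26, 0.166, 0, -0.438], [0.088, 0.26, 0.166, 0, -0.438], [0.088, 0.26, 0.166, 0, -0.438], [0.088, 0.26, 0.166, 0, -0.438], [0.088, 0.26, 0.166, 0, -0.438], [0.088, 0.26, 0.166, 0, -0.438], [0.088, 0.26, 0.166, 0, -0.438], [0.088, 0.26, 0.166, 0, -0.438], [0.088, 0.26, 0.166, 0, -0.438]]}
  clamp_n: 20

```text
t: 0.98
eef_pos: [0.4518, 0.3497, 0.1867]
ee_rot: [-3.142, 0.0, -0.002]
force: [0.0, 0.1, 0.8]
width: 0.0875
gripper_force: 0.0
```

Run:
```python
from h import *
import pickle
s=monitor.get_state(); im=grab_frame('wrist'); pickle.dump((s,im),open('wA.pkl','wb'))
print(s['q'].round(3),s['eef_pos'],s['ee_rot'])
```

```text
[ 1.001  0.189 -0.221 -0.    -1.16   0.568] [0.45178301 0.34969887 0.18668006] [-3.14150731e+00  8.86244716e-05 -2.11988525e-03]
```

nudge_tcp:
  motion: {"moves":[[0.088, 0.02, 0.16, 0, 0], [0.088, 0.02, 0.16, 0, 0], [0.088, 0.02, 0.16, 0, 0], [0.088, 0.02, 0.16, 0, 0], [0.088, 0.02, 0.16, 0, 0], [0.088, 0.02, 0.16, 0, 0]]}

```text
t: 1.53
eef_pos: [0.4712, 0.1902, 0.1869]
ee_rot: [-3.141, -0.0, -0.001]
force: [-0.1, 0.1, 0.8]
width: 0.0876
gripper_force: 0.0
```

Run:
```python
from h import *
import pickle
s=monitor.get_state(); im=grab_frame('wrist'); pickle.dump((s,im),open('wB.pkl','wb'))
print(s['q'].round(3),s['eef_pos'],s['ee_rot'])
A=pickle.load(open('wA.pkl','rb'))[1]
save(np.hstack([A,im]),'pics/wAB.png',None,.714)
```

```text
[ 0.771  0.082 -0.349 -0.    -1.14   0.799] [0.47123203 0.19024309 0.1868947 ] [-3.14117881e+00 -3.30460834e-04 -1.00191875e-03]
```

View pics/wAB.png

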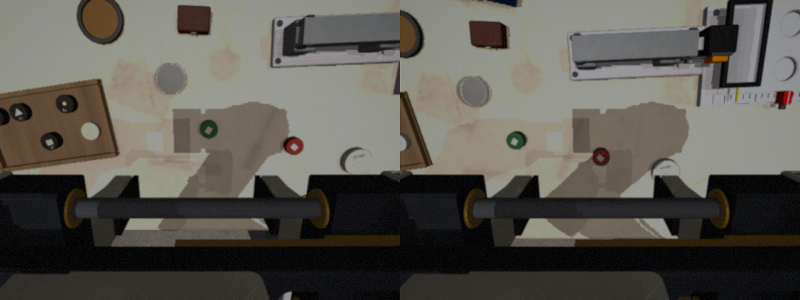

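Create seg.py:
```python
from h import *
import pickle
def disc(im,col,uv,r=22):
    x0,y0=int(uv[0])-r,int(uv[1])-r
    p=im[y0:y0+2*r,x0:x0+2*r].astype(int)
    m=(p[...,0]-p[...,1]>35) if col=='red' else (p[...,1]-p[...,0]>20)
    c=max(cv2.findContours(m.astype(np.uint8),0,2)[0],key=cv2.contourArea)
    h=cv2.convexHull(c); (ex,ey),ax,an=cv2.fitEllipse(h)
    f=np.zeros(m.shape,np.uint8);cv2.fillPoly(f,[h],1);f=cv2.erode(f,np.ones((3,3)))
    w=(f>0)&(p.min(2)>p.min(2)[f>0].max()*.6); ys,xs=np.nonzero(w)
    return np.array([ex+x0,ey+y0]),np.array(ax),np.array([xs.mean()+x0,ys.mean()+y0]),len(xs)
```

Run:
```python
from seg import *
g=[((291,181),(161,196)),((410,204),(281,220))]
for col,(ua,ub),h in(('green',g[0],.014),('red',g[1],.016)):
    o=[];e=[]
    for f,uv in(('wA.pkl',ua),('wB.pkl',ub)):
        s,im=pickle.load(open(f,'rb')); d=disc(im,col,uv); print(col,f,d); c=cam('wrist',s); o.append((c,d[2])); e.append((c,d[0]))
    print('label tri',tri(o),'ell tri',tri(e),[plane(c,u,h).round(4) for c,u in o],[plane(c,u,h/2).round(4) for c,u in e])
s,im=pickle.load(open('wB.pkl','rb')); 
c=cam('scene');print('mug base',plane(c,(362,165),0),'mug top',plane(c,(362,130),.09),'roll base',plane(c,(427,170),0))
```

```text
green wA.pkl (array([292.22893524, 180.46366882]), array([21.71370125, 22.78359413]), array([291.79012346, 182.13580247]), 81)
green wB.pkl (array([161.82177353, 196.52503014]), array([22.09566307, 24.10588455]), array([159.8961039 , 198.19480519]), 77)
label tri (array([0.45623976, 0.3307679 , 0.01540924]), np.float64(5.279526019097931e-05)) ell tri (array([0.45728565, 0.32999518, 0.01064265]), np.float64(4.1830484075762565e-05)) [array([0.4559, 0.3307, 0.014 ]), array([0.456 , 0.3313, 0.014 ])] [array([0.4567, 0.3298, 0.007 ]), array([0.4564, 0.3313, 0.007 ])]
red wA.pkl (array([411.92593956, 204.53839493]), array([22.58642578, 24.67297173]), array([411.69014085, 205.56338028]), 71)
red wB.pkl (array([281.40431595, 219.72379112]), array([21.2395153 , 21.69931412]), array([280.33333333, 220.95454545]), 66)
label tri (array([0.42733748, 0.18487872, 0.016528  ]), np.float64(0.0001584685243157249)) ell tri (array([0.42796157, 0.1835002 , 0.01372878]), np.float64(0.00023456257525460167)) [array([0.427 , 0.1846, 0.016 ]), array([0.4273, 0.1849, 0.016 ])] [array([0.4262, 0.1809, 0.008 ]), array([0.4264, 0.1834, 0.008 ])]
mug base [0.78910666 0.05163961 0.        ] mug top [0.81152141 0.07612349 0.09      ] roll base [ 8.55191853e-01 -1.00437241e-01 -1.11022302e-16]
```

nudge_tcp:
  motion: {"moves":[[0.06, -0.044, 0.0055, 0.06, 0], [0.06, -0.044, 0.0055, 0.10, 0], [0.06, -0.044, 0.0055, 0.14, 0], [0.06, -0.044, 0.0055, 0.165, 0], [0.06, -0.044, 0.0055, 0.18, 0], [0.06, -0.044, 0.0055, 0.18, 0], [0.06, -0.044, 0.0055, 0.18, 0], [0.02, -0.044, 0.0055, 0.18, 0], [0.02, -0.044, 0.0055, 0.18, 0], [0.02, -0.044, 0.0055, 0.18, 0], [0.02, -0.044, 0.0055, 0.18, 0], [0.02, -0.044, 0.0055, 0.18, 0], [0.02, -0.044, 0.0055, 0.18, 0]]}
  clamp_n: 15

```text
t: 2.67
eef_pos: [0.4276, 0.1854, 0.0073]
ee_rot: [-3.141, -0.001, -0.0]
force: [-0.6, -0.5, 0.5]
width: 0.0253
gripper_force: 0.0
```

Run:
```python
from h import *
s=monitor.get_state();print(s['width'],s['gripper_force'])
a=grab_frame('wrist');b=grab_frame('scene')
print(monitor.get_state()['width'],monitor.get_state()['gripper_force'])
p=proj(cam('scene'),[.4275,.185,.016])[0].astype(int);print(p)
x=cv2.resize(a,(400,300));y=cv2.resize(b[p[1]-45:p[1]+45,p[0]-60:p[0]+60],(400,300))
save(np.hstack([x,y]),'pics/g1.png')
```

```text
0.02531048915904625 0.0
0.021415156117520668 0.0
[243 241]
```

View pics/g1.png

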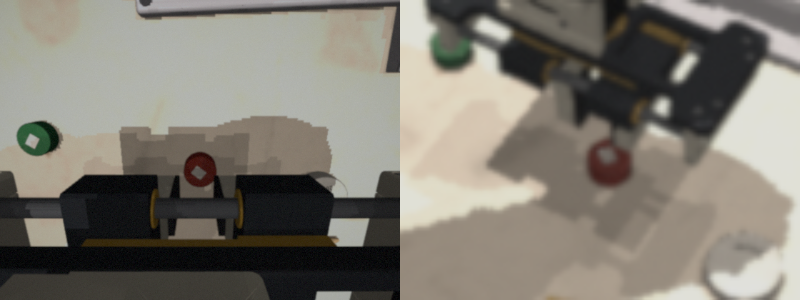

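The red disc shows no grip: at (200,168) it sits below and between the fingertips, with zero grip force. I need a closer look at the fingertips from the wrist and side views.

Run:
```python
from seg import *
s=monitor.get_state();a=grab_frame('wrist');b=grab_frame('side');c=grab_frame('scene')
print(s['eef_pos'],s['width'],s['gripper_force'])
d=disc(a,'red',(280,236)); print(d, plane(cam('wrist',s),d[2],.016))
print(proj(cam('wrist',s),[s['eef_pos'],s['eef_pos']+[0,.0105,.0],s['eef_pos']+[0,.0105,.0188],s['eef_pos']+[0.0095,.0105,0]]))
p=proj(cam('side'),s['eef_pos'])[0].astype(int); print(p,proj(cam('scene'),s['eef_pos']))
x=cv2.resize(a[195:345,180:380],(400,300),interpolation=2);y=cv2.resize(b[p[1]-60:p[1]+30,p[0]-60:p[0]+60],(400,300),interpolation=2);z=cv2.resize(c[205:265,205:285],(400,300),interpolation=2)
save(np.vstack([np.hstack([x,y]),np.hstack([z,z])]),'pics/g2.png')
```

```text
[0.42744485 0.18528751 0.00694861] 0.021415156117520668 0.0
(array([279.37425995, 238.30488586]), array([42.98513031, 43.6874733 ]), array([277.41991342, 241.33766234]), 231) [0.42726552 0.18481382 0.016     ]
[[276.61987302 236.14607834]
 [260.98745777 236.15529815]
 [259.66537384 246.89569768]
 [260.80116856 222.69713225]]
[312 255] [[243.8439725  244.20768384]]
```

View pics/g2.png

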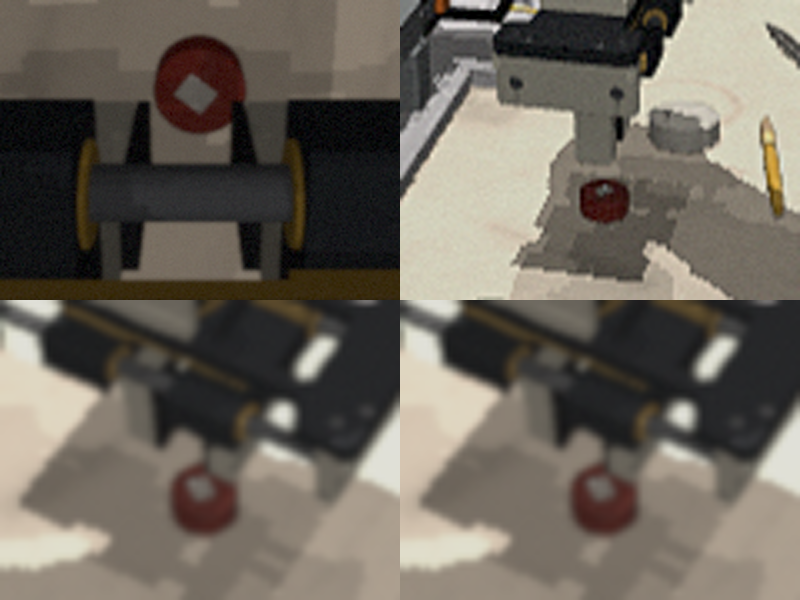

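Run:
```python
from h import *
s=monitor.get_state();e=s['eef_pos'];w=s['width']/2
def at(c,uv,ax,v):
    o,d=ray(c,uv); return (o+d*(v-o[ax])/d[ax]-e)*1000
print('side outer y+.03',at(cam('side'),(305.4,243.6),1,e[1]+w+.02),at(cam('side'),(316.5,243.6),1,e[1]+w+.02))
print('wrist inner',at(cam('wrist',s),(255,245),1,e[1]+w),at(cam('wrist',s),(255,245),0,e[0]+.0095))
print('wrist R',at(cam('wrist',s),(296,245),1,e[1]-w),at(cam('wrist',s),(296,245),0,e[0]+.0095))
print('scene L',at(cam('scene'),(236,234),1,e[1]+w+.01))
print('scene R',at(cam('scene'),(250,241),1,e[1]-w-.01))
```

```text
side outer y+.03 [ 7.73003558 30.00918022 42.33384959] [-14.63568987  30.00918022  45.15342278]
wrist inner [21.07189857 10.00918022 67.60711234] [ 9.5        11.96105268 39.09847179]
wrist R [ 11.33473524 -10.00918022  43.66094935] [  9.5        -10.33211355  39.14211606]
scene L [ 1.96633785 20.00918022 22.75417846]
scene R [ -5.26525393 -20.00918022  33.49289875]
```

The pictures show the real fingertips well above the reported TCP, because the fingers closed over the disc without touching it. I'll open and feel downwards carefully to find the true finger end.

nudge_tcp:
  motion: {"moves":[[0.045, 0, 0, 0, 0], [0.045, 0, 0, 0, 0], [0.045, 0, 0, 0, 0], [0.045, 0, 0, 0.005, 0], [0.045, 0, 0, 0.01, 0], [0.045, 0, 0, 0.01, 0]]}

```text
t: 3.42
eef_pos: [0.4267, 0.1847, -0.0045]
ee_rot: [3.14, 0.001, -0.0]
force: [0.0, 0.3, -0.4]
width: 0.0444
gripper_force: 0.0
```

nudge_tcp:
  motion: {"moves":[[0.045, 0, 0, 0.003, 0], [0.045, 0, 0, 0.005, 0]]}

```text
t: 3.58
eef_pos: [0.4272, 0.1852, -0.0087]
ee_rot: [3.141, 0.0, 0.0]
force: [0.3, 0.2, -0.4]
width: 0.0453
gripper_force: 0.0
```

Run:
```python
from h import *
s=monitor.get_state();e=s['eef_pos']
a=grab_frame('wrist');b=grab_frame('side')
p=proj(cam('side'),e)[0]; print(p)
x=cv2.resize(a[185:335,180:380],(400,300),interpolation=2);y=cv2.resize(b[200:290,252:372],(400,300),interpolation=2)
save(np.hstack([x,y]),'pics/g3.png',None,2)
```

```text
[312.67900317 262.15580862]
```

View pics/g3.png

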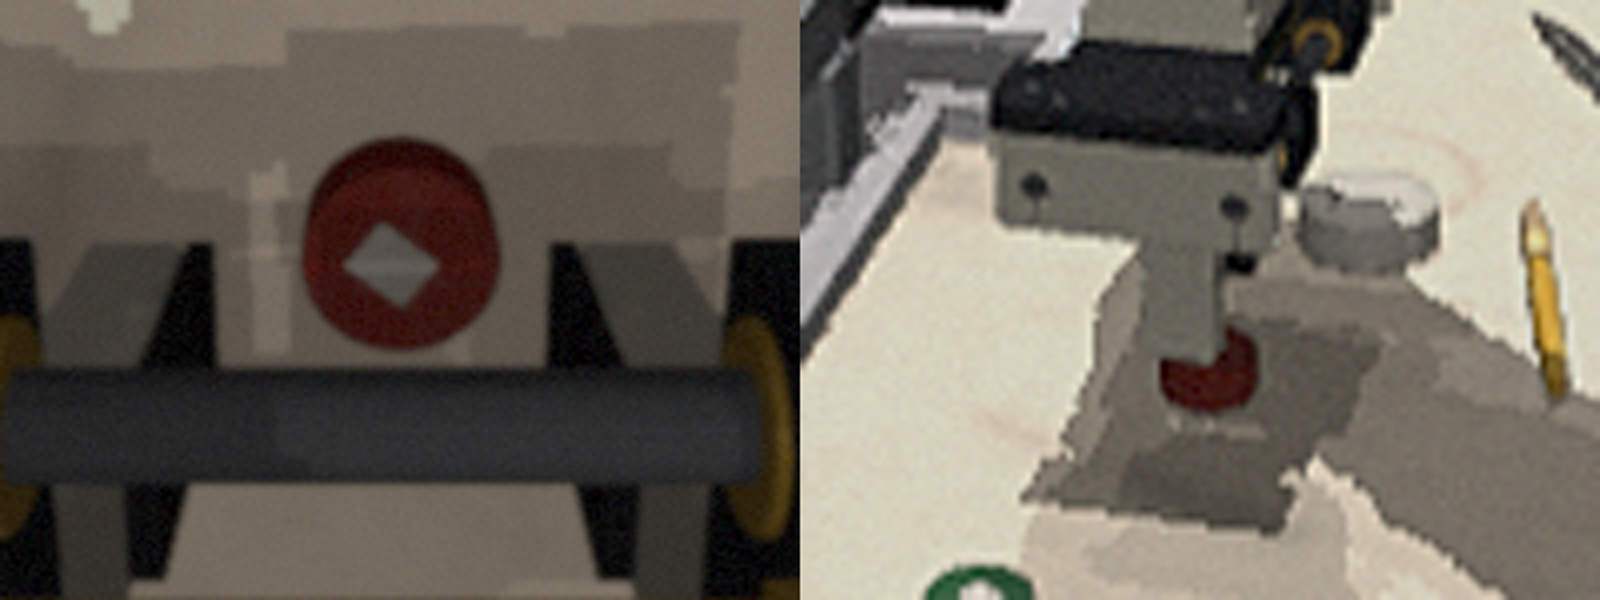

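The wrist view shows the tips at rows near 245 with an 83 px gap, which puts them about 38 mm above the reported TCP. The side view agrees. I'll keep feeling down.

nudge_tcp:
  motion: {"moves":[[0.05, 0, 0, 0.008, 0], [0.05, 0, 0, 0.015, 0], [0.05, 0, 0, 0.015, 0]]}

```text
t: 3.93
eef_pos: [0.4265, 0.1845, -0.0248]
ee_rot: [3.14, 0.002, -0.0]
force: [0.0, -0.3, -0.7]
width: 0.05
gripper_force: 0.0
```

nudge_tcp:
  motion: {"moves":[[0.05, 0, 0, 0.004, 0], [0.05, 0, 0, 0.006, 0], [0.05, 0, 0, 0.006, 0]]}

```text
t: 4.18
eef_pos: [0.4271, 0.185, -0.0298]
ee_rot: [3.141, 0.001, 0.0]
force: [-0.2, 0.3, 0.3]
width: 0.0497
gripper_force: 0.0
```

nudge_tcp:
  motion: {"moves":[[0.02, 0, 0, 0, 0], [0.02, 0, 0, 0, 0], [0.02, 0, 0, 0, 0], [0.02, 0, 0, 0, 0], [0.02, 0, 0, 0, 0]]}

```text
t: 4.6
eef_pos: [0.4274, 0.1853, -0.0292]
ee_rot: [-3.141, -0.0, 0.0]
force: [0.3, 0.2, 0.3]
width: 0.0289
gripper_force: 15.0
```

nudge_tcp:
  motion: {"moves":[[0.02, 0, 0, -0.04, 0], [0.02, 0, 0, -0.08, 0], [0.02, 0, 0.02, -0.12, 0], [0.02, 0.02, 0.05, -0.15, 0], [0.02, 0.05, 0.09, -0.16, 0], [0.02, 0.08, 0.13, -0.16, 0], [0.02, 0.1, 0.17, -0.16, 0], [0.02, 0.1, 0.185, -0.16, 0], [0.02, 0.1, 0.185, -0.16, 0], [0.02, 0.1, 0.185, -0.16, 0]]}

```text
t: 5.43
eef_pos: [0.5274, -0.002, 0.1303]
ee_rot: [3.141, 0.001, -0.004]
force: [-1.1, 1.0, -0.0]
width: 0.029
gripper_force: 15.0
```

Run:
```python
from h import *
import pickle
s=monitor.get_state(); im=grab_frame('wrist'); pickle.dump((s,im),open('wC.pkl','wb')); print(s['eef_pos'],s['ee_rot'])
```

```text
[ 0.52741497 -0.00200351  0.13025972] [ 3.14140825e+00  7.76500011e-04 -4.34161807e-03]
```

nudge_tcp:
  motion: {"moves":[[0.02, 0, 0.04, 0, 0], [0.02, 0, 0.08, 0, 0], [0.02, 0, 0.11, 0, 0], [0.02, 0, 0.11, 0, 0], [0.02, 0, 0.11, 0, 0]]}

```text
t: 5.9
eef_pos: [0.527, -0.1097, 0.1306]
ee_rot: [-3.141, 0.0, -0.001]
force: [0.5, 1.8, -0.8]
width: 0.0286
gripper_force: 15.0
```

Run:
```python
from h import *
import pickle
s=monitor.get_state(); im=grab_frame('wrist'); pickle.dump((s,im),open('wD.pkl','wb')); print(s['eef_pos'],s['ee_rot'])
A=pickle.load(open('wC.pkl','rb'))[1]
save(np.hstack([A[:300],im[:300]]),'pics/wCD.png',None,.714)
```

```text
[ 0.52702758 -0.10969696  0.13060332] [-3.14145483e+00  1.03814132e-04 -6.07061089e-04]
```

View pics/wCD.png

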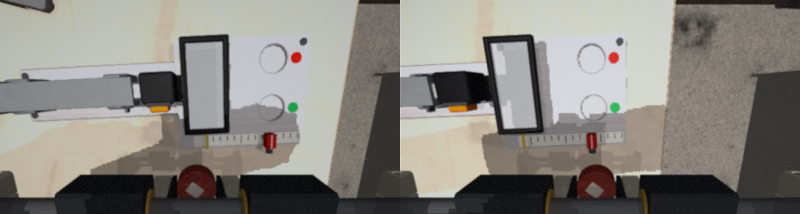

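Create st.py:
```python
from seg import *
out=[];P={}
for f,dx in(('wC.pkl',0),('wD.pkl',-112)):
    s,im=pickle.load(open(f,'rb')); c=cam('wrist',s); S=6
    x0,y0,x1,y1=345+dx,45,435+dx,220
    up=cv2.resize(im[y0:y1,x0:x1],None,fx=S,fy=S,interpolation=cv2.INTER_CUBIC); g=cv2.GaussianBlur(cv2.cvtColor(up,cv2.COLOR_RGB2GRAY),(0,0),4)
    pts={}
    for n,gu in(('pr',(382+dx-2,81)),('pg',(380+dx,150))):
        u,v=(gu[0]-x0)*S,(gu[1]-y0)*S;r=26*S
        ya,xa=max(0,v-r),max(0,u-r)
        h=cv2.HoughCircles(g[ya:v+r,xa:u+r],cv2.HOUGH_GRADIENT,1.5,300,param1=60,param2=10,minRadius=int(15*S),maxRadius=int(21*S))
        q=h[0,0]+[xa,ya,0]; pts[n]=(q[:2]+.5)/S-.5+[x0,y0]; cv2.circle(up,(int(q[0]),int(q[1])),int(q[2]),(255,0,255),1);print(f,n,pts[n],q[2]/S)
    I=im.astype(int);H=cv2.cvtColor(im,cv2.COLOR_RGB2HSV)
    def cen(m,b):
        k=np.zeros(m.shape,bool);k[b[1]:b[3],b[0]:b[2]]=1;ys,xs=np.nonzero(m&k);return np.array([xs.mean(),ys.mean()]),len(xs)
    red=(I[...,0]-I[...,1]>60);grn=(I[...,1]-I[...,0]>40)
    pts['dr'],a=cen(red,(395+dx,60,435+dx,100));pts['dg'],b=cen(grn,(395+dx,130,435+dx,170));print(a,b)
    for n in pts:P.setdefault(n,[]).append((c,pts[n]))
    out.append(up)
    # pointer/rider crop
    out.append(cv2.resize(im[180:225,265+dx:425+dx],None,fx=5,fy=5,interpolation=cv2.INTER_CUBIC))
for n,o in P.items():
    x,r=tri(o);print(n,x.round(4),round(r*1e3,2),[plane(c,u,.014).round(4) for c,u in o])
t=np.hstack([cv2.resize(out[0],(270,525))[:,:],cv2.resize(out[2],(270,525))])
save(np.hstack([np.vstack([cv2.resize(out[0],(206,400)),np.zeros((50,206,3),np.uint8)]),np.vstack([cv2.resize(out[2],(206,400)),np.zeros((50,206,3),np.uint8)])]),'pics/pk.png')
a=np.hstack([cv2.resize(out[0],(180,350)),cv2.resize(out[2],(180,350)),np.zeros((350,440,3),np.uint8)])
b=np.vstack([cv2.resize(out[1],(640,180)),cv2.resize(out[3],(640,180))]);b=np.hstack([b,np.zeros((360,160,3),np.uint8)])
b=b[:250] if 0 else b
save(np.vstack([a[:,:800],b])[:,:800],'pics/pk.png',None,.84)
```

```bash
python3 st.py
```

```text
wC.pkl pr [380.45833333  80.45833333] 18.599999745686848Traceback (most recent call last):
  File "st.py", line 12, in <module>
    q=h[0,0]+[xa,ya,0]; pts[n]=(q[:2]+.5)/S-.5+[x0,y0]; cv2.circle(up,(int(q[0]),int(q[1])),int(q[2]),(255,0,255),1);print(f,n,pts[n],q[2]/S)
      ~^^^^^
TypeError: 'NoneType' object is not subscriptable
```

Green lies in shadow, so I'll lower the thresholds.

```bash
sed -i 's/param1=60,param2=10/param1=20,param2=4/' st.py; python3 st.py
```

```text
wC.pkl pr [378.95833333  80.45833333] 20.025000254313152
wC.pkl pg [380.70833333 148.20833333] 17.25
186 159
wD.pkl pr [267.70833333  80.20833333] 20.025000254313152
wD.pkl pg [270.95833333 150.20833333] 19.1999994913737
192 165
pr [ 0.6392 -0.1017  0.0033] 0.21 [array([ 0.6378, -0.0984,  0.014 ]), array([ 0.6382, -0.102 ,  0.014 ])]
pg [ 0.5749 -0.1047  0.0162] 0.89 [array([ 0.5756, -0.1054,  0.014 ]), array([ 0.5738, -0.1047,  0.014 ])]
dr [ 0.6378 -0.1312  0.0152] 0.06 [array([ 0.638 , -0.1317,  0.014 ]), array([ 0.6379, -0.1313,  0.014 ])]
dg [ 0.574  -0.1339  0.015 ] 0.05 [array([ 0.5739, -0.1343,  0.014 ]), array([ 0.574, -0.134,  0.014])]
```

View pics/pk.png

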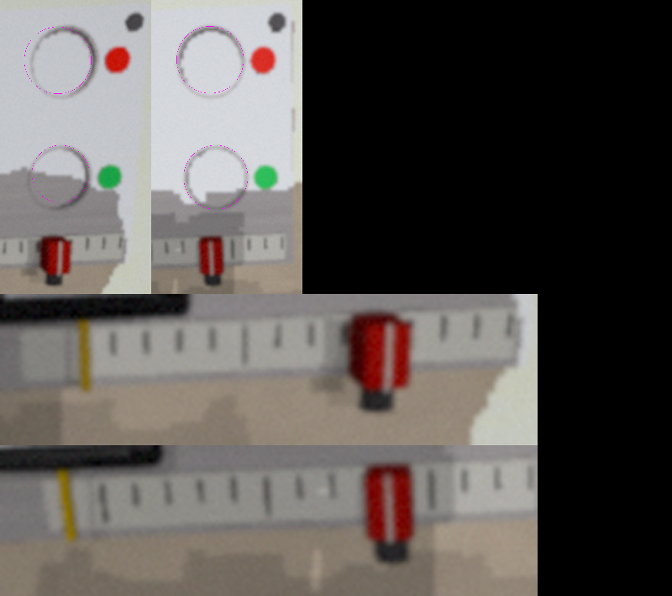

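Run:
```python
from seg import *
C,D=[cam('wrist',pickle.load(open(f,'rb'))[0]) for f in('wC.pkl','wD.pkl')]
y=.042;ux=np.array([np.cos(y),np.sin(y)]);uy=np.array([-np.sin(y),np.cos(y)])
for n,a,b,z in(('pr',(382.8,81.3),(268.1,81.6),.014),('pg',(380.4,150.4),(271.7,150.4),.014),('rid',(381.1,195.2),(269.1,196.4),.034),('ptr',(290.6,208),(174.1,207.4),.046)):
    x,r=tri([(C,a),(D,b)]);p,q=plane(C,a,z),plane(D,b,z);m=(p+q)[:2]/2
    print(n,x.round(4),r.round(5),p.round(4),q.round(4),'stand-aligned',m@ux,m@uy)
s=monitor.get_state();print(s['eef_pos'],s['ee_rot'])
```

```text
pr [ 0.6371 -0.1023  0.0133] 4e-05 [ 0.637  -0.1021  0.014 ] [ 0.637  -0.1023  0.014 ] stand-aligned 0.6321405980443572 -0.1288482396749026
pg [ 0.5735 -0.1054  0.0136] 8e-05 [ 0.5734 -0.1053  0.014 ] [ 0.5736 -0.1054  0.014 ] stand-aligned 0.5685755240960346 -0.12932885462022747
rid [ 0.5323 -0.1029  0.0343] 0.00052 [ 0.5327 -0.103   0.034 ] [ 0.5317 -0.1029  0.034 ] stand-aligned 0.5273934368468502 -0.12522344758033
ptr [ 0.5247 -0.0153  0.0489] 0.00017 [ 0.5237 -0.0155  0.046 ] [ 0.5241 -0.0144  0.046 ] stand-aligned 0.5228053825112465 -0.03690965762472087
[ 0.52717292 -0.10896402  0.13066926] [-3.14138691e+00 -3.30456832e-05  4.03854334e-04]
```

nudge_tcp:
  motion: {"moves":[[0.02, 0.04, -0.007, 0, 0], [0.02, 0.08, -0.007, 0, 0], [0.02, 0.11, -0.007, 0.01, 0], [0.02, 0.11, -0.007, 0.05, 0], [0.02, 0.11, -0.007, 0.09, 0], [0.02, 0.11, -0.007, 0.12, 0], [0.02, 0.11, -0.007, 0.135, 0], [0.02, 0.11, -0.007, 0.135, 0], [0.02, 0.11, -0.007, 0.135, 0]]}

```text
t: 6.7
eef_pos: [0.6372, -0.101, -0.0047]
ee_rot: [3.141, 0.002, 0.003]
force: [-0.6, -0.0, 1.4]
width: 0.0291
gripper_force: 15.0
```

Run:
```python
from seg import *
s=monitor.get_state();im=grab_frame('wrist');c=cam('wrist',s)
e=s['eef_pos'];zt=e[2]+.0294+.016
g=proj(c,[e[0],e[1],zt])[0];d=disc(im,'red',g,30);print(g,d[0],d[2],plane(c,d[2],zt),zt,e)
print('need',totool([.6369,-.1022,-.0209]))
```

```text
[277.0851103  266.19884477] [274.72424507 262.90895462] [272.17880795 265.61589404] [ 0.63752577 -0.09841766  0.040672  ] 0.04067199658702435 [ 0.63718982 -0.10103208 -0.004728  ]
need [-0.00144454  0.00090728  0.01758597]
```

nudge_tcp:
  motion: {"moves":[[0.02, -0.0005, 0.0016, 0, 0], [0.02, -0.0005, 0.0016, 0.005, 0], [0.02, -0.0005, 0.0016, 0.01, 0], [0.02, -0.0005, 0.0016, 0.01, 0]]}

```text
t: 7.08
eef_pos: [0.6365, -0.1043, -0.0146]
ee_rot: [-3.141, 0.0, -0.0]
force: [0.2, -0.1, -0.3]
width: 0.0286
gripper_force: 15.0
```

nudge_tcp:
  motion: {"moves":[[0.02, 0, 0, 0.003, 0], [0.02, 0, 0, 0.006, 0], [0.02, 0, 0, 0.006, 0]]}

```text
t: 7.33
eef_pos: [0.6364, -0.1044, -0.021]
ee_rot: [3.142, 0.001, -0.0]
force: [-0.8, 0.2, -0.4]
width: 0.0291
gripper_force: 15.0
```

nudge_tcp:
  motion: {"moves":[[0.038, 0, 0, 0, 0], [0.038, 0, 0, 0, 0], [0.038, 0, 0, 0, 0], [0.038, 0, 0, -0.02, 0], [0.038, 0, 0, -0.06, 0], [0.038, 0, 0, -0.1, 0], [0.045, -0.04, 0, -0.13, 0], [0.05, -0.08, 0, -0.15, 0], [0.05, -0.08, 0, -0.15, 0]]}

```text
t: 8.08
eef_pos: [0.5547, -0.1044, 0.1335]
ee_rot: [-3.141, -0.004, -0.0]
force: [0.5, 0.2, -0.5]
width: 0.0488
gripper_force: 0.0
```

Run:
```python
from seg import *
s=monitor.get_state();im=grab_frame('wrist');c=cam('wrist',s)
print(s['eef_pos'],s['force'])
pickle.dump((s,im),open('wE.pkl','wb'))
for z in(.024,.030):
    d=disc(im,'red',proj(c,[.6369,-.1022,z])[0],25);print(d,plane(c,d[2],z),plane(c,d[0],z-.005))
```

```text
[ 0.55467921 -0.10444212  0.13352312] [ 0.52207252  0.19980954 -0.49553885]
(array([275.14847755, 112.74376297]), array([31.26607513, 32.53802109]), array([273.5, 113.5]), 128) [ 0.63641095 -0.10194349  0.024     ] [ 0.63723403 -0.10348805  0.019     ]
(array([275.14847755, 112.74376297]), array([31.26607513, 32.53802109]), array([273.5, 113.5]), 128) [ 0.63624794 -0.10197531  0.03      ] [ 0.63705786 -0.10348977  0.025     ]
```

nudge_tcp:
  motion: {"moves":[[0.05, 0, -0.04, 0, 0], [0.05, -0.02, -0.08, 0, 0], [0.05, -0.03, -0.12, 0, 0], [0.05, -0.04, -0.16, 0, 0], [0.05, -0.06, -0.2, 0, 0], [0.05, -0.08, -0.24, 0, 0], [0.05, -0.1, -0.28, 0, 0], [0.05, -0.1, -0.32, 0, 0], [0.05, -0.1, -0.36, 0, 0], [0.05, -0.1, -0.4, 0, 0], [0.05, -0.1, -0.433, 0, 0], [0.05, -0.1, -0.433, 0, 0], [0.05, -0.1, -0.433, 0, 0]]}
  clamp_n: 15

```text
t: 9.22
eef_pos: [0.4564, 0.3307, 0.1289]
ee_rot: [3.141, 0.001, 0.003]
force: [-0.5, -0.7, -1.6]
width: 0.05
gripper_force: 0.0
```

nudge_tcp:
  motion: {"moves":[[0.055, 0, 0.0005, 0.04, 0], [0.055, 0, 0.0005, 0.08, 0], [0.055, 0, 0.0005, 0.12, 0], [0.055, 0, 0.0005, 0.145, 0], [0.055, 0, 0.0005, 0.1595, 0], [0.055, 0, 0.0005, 0.1595, 0], [0.055, 0, 0.0005, 0.1595, 0], [0.02, 0, 0.0005, 0.1595, 0], [0.02, 0, 0.0005, 0.1595, 0], [0.02, 0, 0.0005, 0.1595, 0], [0.02, 0, 0.0005, 0.1595, 0], [0.02, 0, 0.0005, 0.1595, 0], [0.02, 0, 0.0005, 0.1595, 0]]}
  clamp_n: 15

```text
t: 10.3
eef_pos: [0.4572, 0.3286, -0.029]
ee_rot: [-3.141, -0.001, 0.0]
force: [-2.2, -1.2, 4.9]
width: 0.0285
gripper_force: 15.0
```

nudge_tcp:
  motion: {"moves":[[0.02, 0, 0, -0.04, 0], [0.02, 0, 0, -0.08, 0], [0.02, 0, 0.02, -0.12, 0], [0.02, 0, 0.04, -0.15, 0], [0.02, 0.02, 0.08, -0.15, 0], [0.02, 0.03, 0.12, -0.15, 0], [0.02, 0.04, 0.16, -0.15, 0], [0.02, 0.05, 0.2, -0.15, 0], [0.02, 0.06, 0.24, -0.15, 0], [0.02, 0.07, 0.28, -0.15, 0], [0.02, 0.08, 0.32, -0.15, 0], [0.02, 0.09, 0.36, -0.15, 0], [0.02, 0.1, 0.4, -0.15, 0], [0.02, 0.116, 0.434, -0.15, 0], [0.02, 0.116, 0.434, -0.15, 0], [0.02, 0.116, 0.434, -0.15, 0], [0.02, 0.116, 0.434, -0.15, 0], [0.02, 0.116, 0.434, -0.15, 0]]}

```text
t: 11.8
eef_pos: [0.5724, -0.1051, 0.1201]
ee_rot: [-3.141, 0.0, 0.001]
force: [0.1, -0.1, -0.3]
width: 0.0286
gripper_force: 15.0
```

Run:
```python
from seg import *
for i in range(2):
    s=monitor.get_state();im=grab_frame('wrist');c=cam('wrist',s)
    e=s['eef_pos'];zt=e[2]+.030+.014
    g=proj(c,[e[0],e[1],zt])[0];d=disc(im,'green',g,30);print(e,s['force'],g,d[0],d[1],d[2],'offset',plane(c,d[2],zt)-e)
r=disc(im,'red',proj(c,[.6366,-.1025,.024])[0],22); print('red',plane(c,r[2],.024))
```

```text
[ 0.57243853 -0.10507582  0.12006477] [ 0.13977793 -0.07864814 -0.32160983] [277.02022892 264.94575852] [274.55612183 258.21211815] [50.54892731 53.838974  ] [273.06752412 265.68167203] offset [-0.00043315  0.00212384  0.044     ]
[ 0.57258746 -0.10478466  0.12027621] [-0.16704553  1.04788619  0.33128086] [277.01914533 264.91801291] [274.57270622 260.61824417] [52.48773956 56.73019028] [273.18211921 265.45364238] offset [-0.00031649  0.00206124  0.044     ]
red [ 0.63634194 -0.10195826  0.024     ]
```

nudge_tcp:
  motion: {"moves":[[0.02, 0.001, 0.0018, 0.04, 0], [0.02, 0.001, 0.0018, 0.08, 0], [0.02, 0.001, 0.0018, 0.11, 0], [0.02, 0.001, 0.0018, 0.125, 0], [0.02, 0.001, 0.0018, 0.13, 0], [0.02, 0.001, 0.0018, 0.13, 0]]}

```text
t: 12.4
eef_pos: [0.5731, -0.1069, -0.0108]
ee_rot: [3.141, 0.002, 0.002]
force: [0.6, 0.3, -0.0]
width: 0.0283
gripper_force: 15.0
```

nudge_tcp:
  motion: {"moves":[[0.02, 0, 0, 0.004, 0], [0.02, 0, 0, 0.008, 0], [0.02, 0, 0, 0.011, 0], [0.02, 0, 0, 0.011, 0]]}

```text
t: 12.73
eef_pos: [0.5748, -0.1071, -0.0194]
ee_rot: [-3.141, -0.002, 0.001]
force: [-3.1, 4.1, 6.4]
width: 0.0288
gripper_force: 15.0
```

nudge_tcp:
  motion: {"moves":[[0.037, 0, 0, 0, 0], [0.037, 0, 0, 0, 0], [0.037, 0, 0, 0, 0], [0.037, 0, 0, -0.02, 0], [0.037, 0, 0, -0.06, 0], [0.037, 0, 0, -0.09, 0], [0.037, -0.03, -0.03, -0.09, 0], [0.037, -0.05, -0.05, -0.09, 0], [0.037, -0.05, -0.05, -0.09, 0], [0.037, -0.05, -0.05, -0.09, 0]]}

```text
t: 13.57
eef_pos: [0.5234, -0.0569, 0.07]
ee_rot: [-3.141, -0.001, 0.002]
force: [0.5, -0.2, -0.0]
width: 0.037
gripper_force: 0.0
```

Create chk.py:
```python
from seg import *
import sys
s=monitor.get_state();im=grab_frame('wrist');c=cam('wrist',s);print(s['eef_pos'])
o=[]
for col,P,z in(('green',(.5732,-.1052,.022),.022),('red',(.6366,-.1025,.024),.024)):
    d=disc(im,col,proj(c,P)[0],20);print(col,d,plane(c,d[2],z),plane(c,d[0],z-.004)); o.append(d[2]); o.append(d[0])
pickle.dump((s,im,o),open(sys.argv[1],'wb'))
```

```bash
python3 chk.py wF.pkl
```

```text
[ 0.52340065 -0.05690487  0.06999145]
green (array([338.94871712, 152.00171852]), array([38.06699371, 38.7256546 ]), array([338.35465116, 155.0872093 ]), 172) [ 0.57251512 -0.10492876  0.022     ] [ 0.57451712 -0.10606001  0.018     ]
red (array([341.09930611,  64.78956223]), array([40.87922668, 45.91291046]), array([339.97413793,  65.09913793]), 232) [ 0.63648286 -0.1021714   0.024     ] [ 0.63733296 -0.10373671  0.02      ]
```

nudge_tcp:
  motion: {"moves":[[0.037, 0, 0.04, 0, 0], [0.037, 0, 0.08, 0, 0], [0.037, 0, 0.1, 0, 0], [0.037, 0, 0.1, 0, 0], [0.037, 0, 0.1, 0, 0]]}

```text
t: 14.03
eef_pos: [0.524, -0.1594, 0.0686]
ee_rot: [3.141, 0.001, -0.003]
force: [0.2, 0.3, -0.4]
width: 0.037
gripper_force: 0.0
```

```bash
python3 chk.py wG.pkl
```

Run:
```python
from seg import *
F,G=[pickle.load(open(f,'rb')) for f in('wF.pkl','wG.pkl')]
for i in range(4): print(tri([(cam('wrist',F[0]),F[2][i]),(cam('wrist',G[0]),G[2][i])]))
```

```text
[ 0.5240428  -0.15942699  0.06860678]
green (array([206.27966118, 152.86812973]), array([38.62370682, 39.48561096]), array([203.96089385, 156.69832402]), 179) [ 0.57213461 -0.10363565  0.022     ] [ 0.57467114 -0.10474909  0.018     ]
red (array([197.4418354 ,  65.03361702]), array([41.3476181 , 45.99171448]), array([195.03043478,  65.67391304]), 230) [ 0.6365786  -0.10189114  0.024     ] [ 0.63762509 -0.10273274  0.02      ]
(array([ 0.57264045, -0.10432355,  0.02506262]), np.float64(0.00017715956065182897))
(array([ 0.57488385, -0.10542658,  0.02113924]), np.float64(8.54264373782823e-05))
(array([ 0.63642431, -0.10204662,  0.02465741]), np.float64(5.0244549014995164e-05))
(array([ 0.63709472, -0.10327858,  0.02238846]), np.float64(0.0001487010931283518))
```

nudge_tcp:
  motion: {"moves":[[0.002, 0.03, -0.03, 0, 0], [0.002, 0.049, -0.054, 0, 0], [0.002, 0.049, -0.054, 0.03, 0], [0.002, 0.049, -0.054, 0.06, 0], [0.002, 0.049, -0.054, 0.073, 0], [0.002, 0.049, -0.054, 0.075, 0], [0.002, 0.049, -0.054, 0.075, 0]]}
  clamp_n: 10

```text
t: 14.67
eef_pos: [0.5725, -0.1031, -0.0067]
ee_rot: [3.141, 0.002, 0.001]
force: [-0.2, -0.7, 1.1]
width: 0.0027
gripper_force: 0.0
```

nudge_tcp:
  motion: {"moves":[[0.002, 0, 0, 0.003, 0], [0.002, 0, 0, 0.006, 0], [0.002, 0, 0, 0.006, 0]]}

```text
t: 14.92
eef_pos: [0.5734, -0.1035, -0.0112]
ee_rot: [-3.141, -0.001, 0.0]
force: [-1.1, -0.3, -0.2]
width: 0.0024
gripper_force: 0.0
```

nudge_tcp:
  motion: {"moves":[[0.002, 0, 0, 0.0015, 0], [0.002, 0, 0, 0.003, 0], [0.002, 0, 0, 0.003, 0]]}

```text
t: 15.17
eef_pos: [0.574, -0.1037, -0.0137]
ee_rot: [3.141, -0.002, 0.001]
force: [-0.8, 1.0, 6.8]
width: 0.0021
gripper_force: 3.4
```

nudge_tcp:
  motion: {"moves":[[0.002, 0, 0, 0.001, 0], [0.002, 0, 0, 0.002, 0], [0.002, 0, 0, 0.002, 0]]}

```text
t: 15.42
eef_pos: [0.5729, -0.1037, -0.0167]
ee_rot: [-3.141, -0.0, -0.0]
force: [0.5, 0.0, -0.5]
width: 0.002
gripper_force: 0.0
```

nudge_tcp:
  motion: {"moves":[[0.002, 0, 0, 0.001, 0], [0.002, 0, 0, 0.0015, 0], [0.002, 0, 0, 0.0015, 0]]}

```text
t: 15.67
eef_pos: [0.5729, -0.1037, -0.0176]
ee_rot: [3.141, -0.0, 0.001]
force: [-3.3, 1.5, 8.8]
width: 0.0021
gripper_force: 4.6
```

nudge_tcp:
  motion: {"moves":[[0.037, 0, 0, -0.02, 0], [0.037, 0, 0, -0.06, 0], [0.037, 0, 0, -0.088, 0], [0.037, -0.03, -0.03, -0.088, 0], [0.037, -0.05, -0.05, -0.088, 0], [0.037, -0.05, -0.05, -0.088, 0], [0.037, -0.05, -0.05, -0.088, 0]]}

```text
t: 16.25
eef_pos: [0.5221, -0.0528, 0.0702]
ee_rot: [-3.141, -0.001, 0.002]
force: [1.2, 0.3, -0.4]
width: 0.0363
gripper_force: 0.0
```

```bash
python3 chk.py wF2.pkl
```

```text
[ 0.5221189  -0.05284737  0.0701527 ]
green (array([344.20899582, 149.1100502 ]), array([37.38250732, 38.95716095]), array([343.63736264, 151.15934066]), 182) [ 0.57420484 -0.10482122  0.022     ] [ 0.57543754 -0.10603583  0.018     ]
red (array([346.81121826,  62.78887749]), array([40.99747467, 46.04362869]), array([345.65652174,  63.16086957]), 230) [ 0.63646808 -0.10211708  0.024     ] [ 0.63737753 -0.10376487  0.02      ]
```

nudge_tcp:
  motion: {"moves":[[0.037, 0, 0.04, 0, 0], [0.037, 0, 0.08, 0, 0], [0.037, 0, 0.1, 0, 0], [0.037, 0, 0.1, 0, 0], [0.037, 0, 0.1, 0, 0]]}

```text
t: 16.72
eef_pos: [0.5229, -0.1554, 0.069]
ee_rot: [3.141, 0.001, -0.003]
force: [-0.7, -0.2, 0.2]
width: 0.0369
gripper_force: 0.0
```

```bash
python3 chk.py wG2.pkl
```

Run:
```python
from seg import *
F,G=[pickle.load(open(f,'rb')) for f in('wF2.pkl','wG2.pkl')]
for i in range(4): print(tri([(cam('wrist',F[0]),F[2][i]),(cam('wrist',G[0]),G[2][i])]))
y=.042;ux=np.array([np.cos(y),np.sin(y)]);uy=np.array([-np.sin(y),np.cos(y)])
o=[]
for f in('wC.pkl','wD.pkl','wE.pkl','wF.pkl','wF2.pkl'):
    t=pickle.load(open(f,'rb'));I=t[1].astype(int);H=cv2.cvtColor(t[1],cv2.COLOR_RGB2HSV)
    m=((H[...,0]>=6)&(H[...,0]<=16)&(H[...,1]>190)&(H[...,2]>120)).astype(np.uint8);m[205:]=0
    n,l,st,ce=cv2.connectedComponentsWithStats(m)
    if n<2: print(f,'none');continue
    k=1+st[1:,4].argmax();p=plane(cam('wrist',t[0]),ce[k],.08);print(f,st[k],ce[k],p.round(4),p[:2]@ux,p[:2]@uy)
    o.append((cam('wrist',t[0]),ce[k]))
x,r=tri(o[:2]);print(x,r,x[:2]@ux,x[:2]@uy)
```

```text
[ 0.52292672 -0.15537014  0.06898407]
green (array([211.95550346, 150.42259598]), array([37.71474838, 39.40432358]), array([210.34946237, 152.53225806]), 186) [ 0.57412916 -0.10463306  0.022     ] [ 0.57537644 -0.10517435  0.018     ]
red (array([203.32355499,  63.53623962]), array([41.81629562, 46.09444809]), array([200.83261803,  64.01287554]), 233) [ 0.63657017 -0.10196188  0.024     ] [ 0.63752351 
[... 343 characters left out ...]
1510026420165e-05))
wC.pkl [234 149   3   6   8] [235.    151.375] [0.5792 0.03   0.08  ] 0.579923597023646 0.005682070746635109
wD.pkl [ 91 148   4   7  18] [ 92.72222222 151.33333333] [0.579  0.0341 0.08  ] 0.5798725119052421 0.009765276117537244
wE.pkl [ 85 184  24   7  91] [ 95.47252747 187.83516484] [0.577  0.0436 0.08  ] 0.5783222522714819 0.01937860955249188
wF.pkl [104 149  24  11  49] [120.51020408 156.02040816] [0.5777 0.0362 0.08  ] 0.578699828241954 0.011881060808608325
wF2.pkl [130 147   5  10  31] [132.12903226 151.64516129] [0.579 0.033 0.08 ] 0.5798467128906327 0.00869595537726199
[0.57988124 0.0288856  0.0890882 ] 0.0001169282375784142 0.5805827032215111 0.004512277432729951
```

Run:
```python
from seg import *
y=.042;ux=np.array([np.cos(y),np.sin(y)]);uy=np.array([-np.sin(y),np.cos(y)])
o=[]
for f in('wC.pkl','wD.pkl','wE.pkl','wF.pkl','wF2.pkl'):
    t=pickle.load(open(f,'rb'));I=t[1].astype(int)
    m=((I[...,0]-I[...,2]>70)&(I[...,0]-I[...,1]>25)&(I[...,0]-I[...,1]<110)&(I[...,1]-I[...,2]>15)).astype(np.uint8);m[200:]=0
    m=cv2.morphologyEx(m,cv2.MORPH_CLOSE,np.ones((3,3)))
    n,l,st,ce=cv2.connectedComponentsWithStats(m)
    if n<2: print(f,'none');continue
    k=1+st[1:,4].argmax();c=cam('wrist',t[0])
    rect=cv2.minAreaRect(np.argwhere(l==k)[:,::-1].astype(np.float32));print(f,st[k],ce[k].round(1),[(lambda p:(round(p[:2]@ux,4),round(p[:2]@uy,4)))(plane(c,(u,ce[k][1]),.083)) for u in(st[k][0],st[k][0]+st[k][2]-1)])
    o.append((c,ce[k]))
for a,b in((0,1),(0,2),(0,3)):
    x,r=tri([o[a],o[b]]);print(x.round(4),r.round(5),x[:2]@ux,x[:2]@uy)
```

```text
wC.pkl [210 148  28  10 216] [223.1 152.4] [(np.float64(0.5803), np.float64(0.0246)), (np.float64(0.5793), np.float64(0.0038))]
wD.pkl [ 68 147  39  10 289] [ 85.4 151.5] [(np.float64(0.5808), np.float64(0.0273)), (np.float64(0.5795), np.float64(-0.0022))]
wE.pkl [ 84 184  31   8 207] [ 97.  187.2] [(np.float64(0.5798), np.float64(0.0268)), (np.float64(0.5787), np.float64(0.0025))]
wF.pkl [ 92 148  49  14 481] [114.4 154.3] [(np.float64(0.5806), np.float64(0.027)), (np.float64(0.5795), np.float64(-0.0012))]
wF2.pkl [ 99 146  48  13 474] [121.  152.1] [(np.float64(0.5806), np.float64(0.0268)), (np.float64(0.5795), np.float64(-0.0007))]
[0.5787 0.0392 0.0812] 0.00022 0.5798695619018205 0.014860070381266511
[0.579  0.0382 0.0871] 7e-05 0.5800913270143279 0.01387049732823686
[0.5786 0.0393 0.0808] 0.00015 0.5797717667172887 0.014923991615678877
```

Run:
```python
from seg import *
y=.042;ux=np.array([np.cos(y),np.sin(y)]);uy=np.array([-np.sin(y),np.cos(y)])
t=pickle.load(open('wC.pkl','rb'));c=cam('wrist',t[0]);g=cv2.cvtColor(t[1],cv2.COLOR_RGB2GRAY)
for v in(112,125,138): print(v,g[v,180:275:1].tolist())
for u in(196,204,249,255):
    p=plane(c,(u,125),.092);print(u,p[:2]@ux,p[:2]@uy)
for v in(95,100,105,148,153): p=plane(c,(222,v),.092);print(v,p[:2]@ux)
print(g[88:165,222].tolist())
```

```text
112 [138, 133, 109, 71, 47, 41, 36, 36, 41, 39, 43, 46, 62, 75, 58, 36, 32, 37, 39, 35, 38, 44, 42, 40, 44, 46, 43, 42, 40, 44, 44, 43, 40, 44, 42, 41, 41, 45, 43, 44, 44, 46, 44, 47, 45, 48, 47, 48, 50, 44, 46, 46, 47, 46, 45, 48, 46, 43, 46, 44, 38, 27, 15, 16, 4, 2, 6, 9, 17, 21, 18, 20, 21, 28, 40, 41, 40, 35, 32, 32, 36, 68, 124, 157, 163, 163, 165, 162, 166, 163, 163, 163, 160, 165, 164]
125 [143, 143, 143, 128, 96, 81, 116, 164, 192, 200, 198, 198, 198, 196, 188, 146, 83, 36, 36, 36, 44, 41, 41, 40, 43, 41, 43, 43, 44, 47, 47, 44, 43, 46, 44, 40, 44, 45, 48, 44, 46, 44, 46, 44, 46, 43, 42, 42, 44, 45, 45, 47, 41, 46, 48, 49, 47, 46, 43, 44, 42, 32, 26, 19, 19, 9, 7, 12, 12, 16, 12, 24, 21, 22, 32, 45, 44, 39, 32, 32, 35, 43, 79, 128, 156, 163, 163, 166, 164, 164, 162, 166, 164, 165, 163]
138 [141, 145, 141, 140, 134, 118, 85, 63, 72, 78, 82, 84, 82, 75, 71, 76, 71, 56, 39, 34, 40, 38, 40, 41, 41, 42, 41, 42, 39, 41, 42, 44, 40, 44, 44, 46, 41, 45, 45, 39, 43, 42, 42, 44, 40, 46, 40, 41, 44, 42, 40, 45, 43, 44, 47, 43, 46, 46, 46, 43, 39, 38, 27, 23, 9, 11, 4, 8, 8, 17, 18, 11, 18, 24, 27, 34, 38, 40, 37, 36, 32, 27, 40, 96, 141, 161, 164, 164, 163, 164, 163, 165, 167, 166, 162]
196 0.6011692926804428 0.030901484168953205
204 0.6008902306167312 0.025090912640337883
249 0.5993307232212218 -0.007576251026295531
255 0.5991240595200524 -0.011930448910083966
95 0.6207373477910209
100 0.6173939852794741
105 0.6140235933013019
148 0.5838676700334897
153 0.5802183483201505
[177, 192, 198, 199, 198, 199, 197, 198, 195, 198, 193, 166, 116, 53, 32, 38, 41, 48, 49, 49, 48, 46, 48, 49, 44, 45, 44, 45, 45, 43, 43, 46, 45, 50, 46, 47, 48, 46, 42, 46, 49, 41, 42, 45, 43, 39, 48, 42, 44, 43, 42, 43, 42, 41, 40, 37, 56, 70, 73, 70, 87, 122, 141, 146, 142, 146, 140, 132, 128, 154, 178, 179, 162, 147, 161, 176, 180]
```

nudge_tcp:
  motion: {"moves":[[0.06, 0, 0, -0.035, 0.12], [0.06, 0.01, -0.02, -0.05, 0.24], [0.06, 0.02, -0.04, -0.05, 0.36], [0.06, 0.03, -0.06, -0.05, 0.48], [0.06, 0.04, -0.08, -0.05, 0.6], [0.06, 0.05, -0.1, -0.05, 0.72], [0.06, 0.06, -0.12, -0.05, 0.84], [0.06, 0.07, -0.14, -0.05, 0.96], [0.06, 0.078, -0.16, -0.05, 1.08], [0.06, 0.078, -0.18, -0.05, 1.2], [0.06, 0.078, -0.195, -0.05, 1.32], [0.06, 0.078, -0.195, -0.05, 1.44], [0.06, 0.078, -0.195, -0.05, 1.529], [0.06, 0.078, -0.195, -0.05, 1.529], [0.06, 0.078, -0.195, -0.05, 1.529], [0.06, 0.078, -0.195, -0.05, 1.529]]}
  clamp_n: 25

```text
t: 18.1
eef_pos: [0.6008, 0.0417, 0.1195]
ee_rot: [3.141, -0.0, -1.525]
force: [-0.9, -0.8, 0.8]
width: 0.0601
gripper_force: 0.0
```

Run:
```python
from seg import *
for i in range(2):
    s=monitor.get_state();im=grab_frame('wrist');print(s['eef_pos'],s['ee_rot'],s['width'],totool([.6009,.0398,.0197],s))
pickle.dump((s,im),open('wH.pkl','wb'))
```

```text
[0.60080943 0.04166643 0.11953221] [ 3.14141346e+00 -7.43439800e-05 -1.52530120e+00] 0.06013819360107104 [ 1.86119361e-03 -2.34769495e-05  9.98323449e-02]
[0.60083498 0.04150946 0.11959004] [ 3.14150475e+00 -5.19757230e-05 -1.52610251e+00] 0.05978513040594491 [1.70546515e-03 2.64571145e-06 9.98901340e-02]
```

nudge_tcp:
  motion: {"moves":[[0.06, 0.0015, 0, 0.04, 0], [0.06, 0.0015, 0, 0.07, 0], [0.06, 0.0015, 0, 0.09, 0], [0.06, 0.0015, 0, 0.1, 0], [0.06, 0.0015, 0, 0.1, 0], [0.06, 0.0015, 0, 0.1, 0]]}

```text
t: 18.7
eef_pos: [0.6014, 0.0398, 0.0201]
ee_rot: [-3.142, -0.0, -1.528]
force: [-0.1, -0.3, 0.5]
width: 0.0598
gripper_force: 0.0
```

nudge_tcp:
  motion: {"moves":[[0.045, 0, 0, 0, 0], [0.03, 0, 0, 0, 0], [0.03, 0, 0, 0, 0], [0.03, 0, 0, 0, 0], [0.03, 0, 0, 0, 0], [0.03, 0, 0, 0, 0]]}
  clamp_n: 25

```text
t: 19.2
eef_pos: [0.5983, 0.0393, 0.0202]
ee_rot: [3.138, -0.001, -1.529]
force: [-11.2, 1.9, 9.8]
width: 0.0357
gripper_force: 25.0
```

nudge_tcp:
  motion: {"moves":[[0.03, 0, 0.0015, 0, 0], [0.03, 0, 0.0025, 0, 0], [0.03, 0, 0.0025, 0, 0], [0.03, 0, 0.0025, 0, 0]]}
  clamp_n: 30

```text
t: 19.53
eef_pos: [0.5984, 0.0397, 0.0201]
ee_rot: [-3.141, -0.0, -1.529]
force: [-4.0, 0.7, 6.2]
width: 0.0353
gripper_force: 30.0
```

nudge_tcp:
  motion: {"moves":[[0.03, 0.01, 0, 0, 0], [0.03, 0.02, 0, 0, 0], [0.03, 0.03, 0, 0, 0], [0.03, 0.04, 0, 0, 0], [0.03, 0.04, 0, 0, 0], [0.03, 0.04, 0, 0, 0]]}

```text
t: 20.03
eef_pos: [0.6001, -0.0006, 0.0202]
ee_rot: [-3.141, 0.0, -1.529]
force: [-4.0, 2.8, 6.0]
width: 0.0356
gripper_force: 30.0
```

nudge_tcp:
  motion: {"moves":[[0.03, 0.01, 0, 0, 0], [0.03, 0.02, 0, 0, 0], [0.03, 0.03, 0, 0, 0], [0.03, 0.04, 0, 0, 0], [0.03, 0.045, 0, 0, 0], [0.03, 0.045, 0, 0, 0], [0.03, 0.045, 0, 0, 0]]}

```text
t: 20.62
eef_pos: [0.6021, -0.0454, 0.0202]
ee_rot: [-3.141, 0.0, -1.529]
force: [-3.5, 2.3, 5.9]
width: 0.0355
gripper_force: 30.0
```

Run:
```python
from seg import *
for n in('wrist','scene'):
    s=monitor.get_state();im=grab_frame(n);pickle.dump((s,im),open(f'K{n}.pkl','wb'))
    c=cam(n,s);g=proj(c,[.5290,-.1029,.04])[0];print(n,s['eef_pos'],g)
    x,y=int(g[0])-33,int(g[1])-25
    k=cv2.resize(im[max(y,0):max(y,0)+50,x:x+66],(396*1,300),interpolation=2);print('crop origin',x,max(y,0),im[max(y,0):max(y,0)+50,x:x+66].shape)
    O=k if n=='wrist' else np.hstack([O,k])
save(O,'pics/fin.png')
```

```text
wrist [ 0.60206756 -0.04538001  0.02016106] [409.71744591 155.07347504]
crop origin 376 130 (50, 66, 3)
scene [ 0.60202711 -0.04523354  0.02014687] [387.54534166 256.0046179 ]
crop origin 354 231 (50, 66, 3)
```

View pics/fin.png

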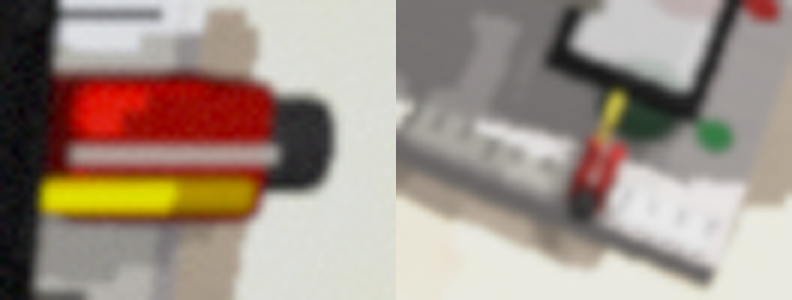

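Run:
```python
from seg import *
y=.042;ux=np.array([np.cos(y),np.sin(y)]);uy=np.array([-np.sin(y),np.cos(y)])
s,im=pickle.load(open('Kwrist.pkl','rb'));c=cam('wrist',s)
f=lambda u,v,z:(lambda p:(round(p[:2]@ux,4),round(p[:2]@uy,4)))(plane(c,(376+(u+.5)/6-.5,130+(v+.5)/6-.5),z))
for z in(.044,.046,.048): print('tip',z,f(257,197,z),f(60,195,z))
for z in(.032,.034,.036): print('line',z,f(70,155,z),f(175,155,z),f(278,155,z))
```

```text
tip 0.044 (np.float64(0.5206), np.float64(-0.1214)) (np.float64(0.5389), np.float64(-0.1216))
tip 0.046 (np.float64(0.5215), np.float64(-0.1216)) (np.float64(0.5396), np.float64(-0.1218))
tip 0.048 (np.float64(0.5224), np.float64(-0.1219)) (np.float64(0.5403), np.float64(-0.1221))
line 0.032 (np.float64(0.534), np.float64(-0.124)) (np.float64(0.5237), np.float64(-0.124)) (np.float64(0.5136), np.float64(-0.124))
line 0.034 (np.float64(0.5347), np.float64(-0.1242)) (np.float64(0.5245), np.float64(-0.1242)) (np.float64(0.5145), np.float64(-0.1242))
line 0.036 (np.float64(0.5355), np.float64(-0.1244)) (np.float64(0.5254), np.float64(-0.1244)) (np.float64(0.5154), np.float64(-0.1244))
```

Create ptr.py:
```python
from seg import *
y=.042;ux=np.array([np.cos(y),np.sin(y)]);uy=np.array([-np.sin(y),np.cos(y)])
def go(s,im):
    c=cam('wrist',s);I=im.astype(int)
    m=(I[...,0]>120)&(I[...,1]>100)&(I[...,2]<60);m[:,:385]=0;m[:120]=0;m[200:]=0;m[:,425:]=0
    ys,xs=np.nonzero(m);k=xs>=xs.max()-8;w=(np.minimum(I[...,0],I[...,1])-I[...,2])
    p=plane(c,(xs[k].mean(),ys[k].mean()),.046)[:2]
    print('ptr',xs.max(),xs[k].mean(),ys[k].mean(),p@ux,p@uy)
    l=(I.min(2)>100)&(I.max(2)-I.min(2)<40);l[:150]=0;l[161:]=0;l[:,:388]=0;l[:,422:]=0
    ys,xs=np.nonzero(l)
    if len(xs): p=plane(c,(xs.mean(),ys.mean()),.034)[:2];print('line',len(xs),xs.mean(),ys.mean(),p@ux,p@uy)
```

```bash
python3 -c "
from ptr import *
go(*pickle.load(open('Kwrist.pkl','rb')))"
```

```text
ptr 417 412.8139534883721 162.0 0.5246339349988239 -0.12187663291178959
line 71 405.16901408450707 155.4788732394366 0.5242880427506004 -0.12417707750060199
```

nudge_tcp:
  motion: {"moves":[[0.03, 0.0013, 0, 0, 0], [0.03, 0.0026, 0, 0, 0], [0.03, 0.0026, 0, 0, 0], [0.03, 0.0026, 0, 0, 0], [0.03, 0.0026, 0, 0, 0]]}

```text
t: 21.13
eef_pos: [0.6021, -0.0476, 0.0202]
ee_rot: [-3.141, 0.0, -1.529]
force: [-3.7, 2.5, 6.1]
width: 0.0354
gripper_force: 30.0
```

```bash
python3 -c "
from ptr import *
for i in range(3):
    s=monitor.get_state();im=grab_frame('wrist');go(s,im)
pickle.dump((s,im),open('L.pkl','wb'));print(s['eef_pos'],s['width'])
print(im[148:166,415].tolist());print(im[148:166,421].tolist())"
```

```text
ptr 417 412.9 162.15 0.5245729436635993 -0.124053150737053
line 13 419.15384615384613 158.92307692307693 0.5158731399891098 -0.12444506060459287
ptr 417 412.8857142857143 162.45714285714286 0.5245736418950255 -0.12383479458113239
line 14 419.0 158.85714285714286 0.5159814991474413 -0.12443184633968095
ptr 417 413.0 162.5 0.5244792800936046 -0.12383509899721452
line 15 416.93333333333334 158.8 0.5171658903425415 -0.1244890470083331
[ 0.60210861 -0.04757204  0.02015025] 0.03553103209942114
[[126, 18, 9], [141, 2, 0], [149, 9, 7], [151, 9, 0], [153, 11, 4], [149, 4, 0], [156, 17, 14], [153, 8, 1], [153, 18, 18], [155, 68, 64], [163, 130, 122], [162, 146, 120], [166, 141, 72], [176, 142, 3], [174, 139, 0], [170, 136, 0], [155, 118, 0], [144, 82, 0]]
[[194, 186, 179], [154, 139, 132], [114, 79, 77], [93, 39, 39], [89, 40, 39], [87, 41, 39], [78, 41, 38], [79, 48, 46], [73, 50, 51], [86, 74, 73], [132, 124, 122], [146, 143, 137], [123, 120, 117], [90, 87, 83], [60, 55, 55], [44, 40, 42], [48, 48, 44], [100, 101, 98]]
```

nudge_tcp:
  motion: {"moves":[[0.03, 0.0005, 0, 0, 0], [0.03, 0.0005, 0, 0, 0], [0.03, 0.0005, 0, 0, 0], [0.03, 0.0005, 0, 0, 0], [0.03, 0.0005, 0, 0, 0], [0.03, 0.0005, 0, 0, 0]]}

```text
t: 21.78
eef_pos: [0.6022, -0.048, 0.0202]
ee_rot: [-3.141, 0.0, -1.529]
force: [-3.8, 1.4, 5.7]
width: 0.0354
gripper_force: 30.0
```

Run:
```python
from ptr import *
for i in range(2):
    s=monitor.get_state();im=grab_frame('wrist');go(s,im)
im=grab_frame('scene');c=cam('scene')
for col,P in(('green',(.5735,-.105,.022)),('red',(.6366,-.1022,.024))):
    print(col,proj(c,P)[0])
print(s['width'],s['gripper_force'],s['t'])
```

```text
ptr 418 413.35 161.9 0.5243584511635243 -0.1246264704931661
line 9 419.6666666666667 158.44444444444446 0.5156244732382871 -0.12515956459874628
ptr 418 413.2105263157895 162.0 0.5244477808018085 -0.12455800833031985
line 9 419.6666666666667 158.44444444444446 0.5156441669304196 -0.12514512172365705
green [393.80075112 245.77923901]
red [402.24391271 224.34036477]
0.03579197003745279 30.000130534172058 21.8333
```

```bash
python3 -c "
from station import arm, monitor, grab_frame, camera_params
print(arm.job_done())"
```

```text
the job is handed in; nothing more can be done
None
```

I handed the job in at 21.8 s, with both discs seated in their pockets. The button was squeezed fully in, and the yellow pointer was held over the rider's white line to within about 0.5 mm by the camera.

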